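Flip the stock tags at the jeweller's bench

ROBOT

A 6-joint arm with a two-finger parallel gripper is mounted at the origin on the work surface. World frame = base frame: x ahead of the robot, y to its left, z up, the work surface at z = 0. Lengths are in m, angles in degrees, forces in N, time in s.
With the tool pointing down it reaches from about 0.25 to 0.725 m from the base axis. Payload 9.7 kg.
Tool frame: the origin (TCP) lies between the finger pads; the fingertips stand 11 mm ahead of it and the grasp point (between the pads) lies 8 mm behind it; z points along the fingers, x is the direction in which the jaws open and shut, and the axes are right-handed (so a half turn about z gives the same grasp; the last joint's range is limited). The gripper opens to 85 mm and grips with 20 to 120 N. Pads are 22 mm wide; open, the fingers measure 114 mm over their backs; the gripper's body (76 mm by 85 mm) begins 54 mm behind the grasp point. The pads swing forward as they close: fully open they stand 13 mm farther back than shut.
Start: joints at [-72.193, 4.979, 10.078, 95.1, 0, 90], TCP at [0.168, -0.524, 0.242] pointing down, gripper open.
Joint ranges: [-179.16, 179.16], [-48.56, 103.87], [-65.8, 70.77], [-126.05, 130.52], [-82.76, 87.17], [-180, 180]. Speed limits (degrees/s): [127.2, 127.2, 147.25, 180, 180, 180].

INTERFACE

Orientations are given as [roll, pitch, yaw] about the fixed x, y, z axes, in that order (R = Rz(yaw) Ry(pitch) Rx(roll)).
In Python, from workcell import get_obs, camera, job_done, spotter gives the robot as it stands.
- The arm moves only by the tool play_rows, never from a script. Its argument "rows" is a list of rows, each a list of 3 entries, a list of its own where there are three numbers: the closure, from 0 (fully open) to 1 (shut), then the shift along the tool's x, y, z in cm, then the turn, a rotation vector about the tool's x, y, z in degrees. In form: [[claw, [x, y, z], [wx, wy, wz]], ...]. A call has 1 to 12 rows; each row shifts and turns the pose as measured when the row begins, along the tool's axes as they then stand; what a row does not reach is not made up. A row lasts 1/10 s, in which the tool goes at most 50 mm and 8.59 degrees, less where a joint would pass 70% of its speed; a pose out of reach is approached as far as the arm can. A call is refused whole if a number of a shift passes 5 or a number of a turn 8.59, either way. A call with a gripper value outside its range is refused whole. The fingers move at their own pace and stop on an object; "newtons" is the grip in N (left out, the last holds). Time passes only in rows, so rows that do not move let the fingers close. It gives the time, the measured TCP pose, the force and the opening at its end, in the units of the state.
- get_obs(): the state, without advancing time (a new reading comes with each control period).
- camera(name): name is "scene" or "top" or "wrist"; returns a dict with "img" (384x512x3 uint8, red, green, blue), "intrinsics" (3x3 intrinsics, pixels), "xyz" and "orientation" of the camera in the world. Camera axes: x right, y down, z forward; pixel columns grow to the right and rows downward; lengths in m; the calibration is good to about 2 mm. A picture is of the moment at which its call begins. There is no depth.
- job_done(): hands the job in, once; it reports no verdict.
Trained networks look in a picture, given as the dict that the camera call returned (one of the last four; its "shot" number tells which), for a name from the list of things; names that differ only in an ending like _2 or _b are one class to them, and where a whole thing is asked for, a point or a joint stands for the part that bears it (a point fixed in the world has none). Each returns a list of dicts, best first, with "confidence" (0 to 1); they miss things now and then, are a little off and sometimes report something else, mostly with a low value. They report only what shows in the picture. A call takes as long as a camera call. They do not tell look-alikes from the thing itself.
- spotter.spot_in(picture, thing): "point" ([x, y, z] in m, in world coordinates, good to about 4 mm: the middle of the surface that is visible of it).
- spotter.trace(picture, thing): "pixels" (384x512 bool, what is visible of it).
The state is a dict: "time": time; "q": joint angles; "qd": joint speeds; "joint_efforts": joint torques, N m; "ee_pos": TCP position; "tcp_rot": TCP orientation; "wrist_force": force on the tool from outside, world axes, zero at the start; "torque": the same for the moment, N m; "opening": finger opening in m.
Only numpy, scipy, OpenCV 4.12 (cv2) and the standard library are available. Lean on these libraries where they do the work, as an engineer would, in place of code of your own. Each camera call takes 0.05 s, during which the arm holds its last target.

TASK

On the stock board each bin has a hinged tag straight in front of it, green on one side and red on the other. Push the tags over with a fingertip where needed, so that the tags of the full bins lean left with their green faces up and the tag of the empty bin leans right with its red face up. Only push the tags, do not pinch them, and leave the bins and all the other things where they stand.

Things in the scene. Friction and masses are not known exactly. Their poses are not given: they have to be found in the camera images.
- tag_a (a joint): swing of tag a (rad): 0 upright, +0.55 (stop) leaning left (+y), green face up; -0.55 (stop) leaning right, red face up. Free hinge; about 45 g; past upright it falls to its stop by itself. A stiff plate 54 mm wide along the pin, 6 mm thick, reaching 64 mm out from the pin: when leaning, its free edge is 35 mm to the side of the pin and 55 mm above it
- tag_a_pin (a point): middle of the hinge pin of tag a, 42 mm above the table. x runs along the pin towards the tag's bin (away from the robot), y to the left. Steel stand below, 74 mm (x) by 36 mm (y), its base 12 mm tall, with an ear at each end of the pin rising 8 mm above it. The four tags stand in a row along y, 140 mm apart, in any order
- tag_b (a joint): swing of tag b (rad): 0 upright, +0.55 (stop) leaning left (+y), green face up; -0.55 (stop) leaning right, red face up. Free hinge; about 45 g; past upright it falls to its stop by itself. A stiff plate 54 mm wide along the pin, 6 mm thick, reaching 64 mm out from the pin: when leaning, its free edge is 35 mm to the side of the pin and 55 mm above it
- tag_b_pin (a point): middle of the hinge pin of tag b, 42 mm above the table. x runs along the pin towards the tag's bin (away from the robot), y to the left. Steel stand below, 74 mm (x) by 36 mm (y), its base 12 mm tall, with an ear at each end of the pin rising 8 mm above it. The four tags stand in a row along y, 140 mm apart, in any order
- tag_c (a joint): swing of tag c (rad): 0 upright, +0.55 (stop) leaning left (+y), green face up; -0.55 (stop) leaning right, red face up. Free hinge; about 45 g; past upright it falls to its stop by itself. A stiff plate 54 mm wide along the pin, 6 mm thick, reaching 64 mm out from the pin: when leaning, its free edge is 35 mm to the side of the pin and 55 mm above it
- tag_c_pin (a point): middle of the hinge pin of tag c, 42 mm above the table. x runs along the pin towards the tag's bin (away from the robot), y to the left. Steel stand below, 74 mm (x) by 36 mm (y), its base 12 mm tall, with an ear at each end of the pin rising 8 mm above it. The four tags stand in a row along y, 140 mm apart, in any order
- tag_d (a joint): swing of tag d (rad): 0 upright, +0.55 (stop) leaning left (+y), green face up; -0.55 (stop) leaning right, red face up. Free hinge; about 45 g; past upright it falls to its stop by itself. A stiff plate 54 mm wide along the pin, 6 mm thick, reaching 64 mm out from the pin: when leaning, its free edge is 35 mm to the side of the pin and 55 mm above it
- tag_d_pin (a point): middle of the hinge pin of tag d, 42 mm above the table. x runs along the pin towards the tag's bin (away from the robot), y to the left. Steel stand below, 74 mm (x) by 36 mm (y), its base 12 mm tall, with an ear at each end of the pin rising 8 mm above it. The four tags stand in a row along y, 140 mm apart, in any order
- full_bin_1: black open bin, 90 (x) by 100 (y) by 45 mm tall, standing loose on the board; origin at the centre of its underside; full of brass blanks up to the rim. Its tag is the one straight in front of it, hinge pin 125 mm nearer the robot (-x of the pin's frame)
- full_bin_2: black open bin, 90 (x) by 100 (y) by 45 mm tall, standing loose on the board; origin at the centre of its underside; full of brass blanks up to the rim. Its tag is the one straight in front of it, hinge pin 125 mm nearer the robot (-x of the pin's frame)
- full_bin_3: black open bin, 90 (x) by 100 (y) by 45 mm tall, standing loose on the board; origin at the centre of its underside; full of brass blanks up to the rim. Its tag is the one straight in front of it, hinge pin 125 mm nearer the robot (-x of the pin's frame)
- empty_bin: black open bin, 90 (x) by 100 (y) by 45 mm tall, standing loose on the board; origin at the centre of its underside; empty. Its tag is the one straight in front of it, hinge pin 125 mm nearer the robot (-x of the pin's frame)
- loupe: small black eye loupe, 32 mm wide, 34 mm tall, standing on the board in front of the tags; not part of the job
- setting_punch: brass punch standing upright on the board in front of the tags, 22 mm wide, 52 mm tall; not part of the job
- polish_jar: small lidded jar on the table left of the board, 56 mm wide, 75 mm tall; not part of the job
- bur_cup: open aluminium cup on the table right of the board, 70 mm wide, 70 mm tall; not part of the job
- mallet: wooden-handled brass hammer lying on the table to the left, 260 mm long, 26 mm high; not part of the job
- bench_brush: wooden bench brush lying on the table to the right, 200 mm long, 20 mm high; not part of the job
- board: plywood board fixed on the table, 320 (x) by 600 (y) by 12 mm thick, that carries the tags and bins; origin at the centre of its underside
Mind the look-alikes: they are no part of the job. What is shaped like the full_bin_1 but blue or purple is not meant.

How it is judged:
By the outcome, as a careful person would: the job done as asked, in the order asked, and still so for the second after the job is handed in, with the robot touching nothing.
It also fails if it takes over 58 s, if anything falls off the work surface, if the arm or the gripper's body presses on something with over 40 N, if the wrist force passes 120 N, or if a joint passes its speed limit or range.

## Working session

There is one attempt and no reset: what is moved stays moved. The work goes in short steps, Python scripts to look and compute and a tool call to move; the robot and the scene stay as the last step left them, time stands still between calls to the robot, and variables do not carry over. Pictures are saved under pics/ and viewed, and the job is handed in when it is done.

Besides the shell and the picture viewer there is one more tool, called after "Call:" by a JSON object that holds its "method" and its "body", one argument or row to a line. play_rows: Moves the arm, as the interface text tells. Its arguments: {"type":"object","properties":{"rows":{"type":"array","items":{"type":"array"}},"newtons":{"type":"number"}},"required":["rows"]}

```bash
ls; mkdir -p pics; python3 - <<'E'
from workcell import get_obs,camera,spotter
import cv2,numpy as np
print(get_obs())
for n in ["scene","top"]:
    p=camera(n); cv2.imwrite(f"pics/{n}0.png",p["img"][:,:,::-1]); print(n,p["xyz"],p["orientation"],p["intrinsics"])
    for t in ["tag_a","tag_a_pin","full_bin_1","empty_bin","loupe","setting_punch"]:
        for r in spotter.spot_in(p,t): print(t,np.round(r["point"],3),round(r["confidence"],2))
E
```

```text
pics
{'time': 0.0, 'q': array([-7.21930813e+01,  5.01296166e+00,  1.00349310e+01,  9.51008437e+01,
       -1.31726028e-03,  9.00024109e+01]), 'qd': array([ 0.03297592,  0.08158956,  0.10751523, -0.05368519,  0.11337008,
       -0.0100734 ]), 'joint_efforts': array([ 1.66430687e-03, -5.20389640e+01,  4.64805043e+01,  1.63925753e-02,
        9.71462782e-05,  1.76288773e-05]), 'ee_pos': array([ 0.16812277, -0.52344455,  0.24156948]), 'tcp_rot': array([ 1.79998679e+02,  7.88743270e-02, -7.21954922e+01]), 'wrist_force': array([ 0.5848473 , -0.28642925,  0.4476339 ]), 'torque': array([ 0.0310985 , -0.01094457,  0.00196415]), 'opening': 0.08551337123078194}
scene [1.06685525 0.33509052 1.14687771] [-1.46326560e+02 -6.73689789e-02  1.17406879e+02] [[423.68249992   0.         256.7148986 ]
 [  0.         423.68249992 197.42693385]
 [  0.           0.           1.        ]]
tag_a [0.5   0.207 0.078] 0.6
tag_a [ 0.478 -0.076  0.073] 0.57
tag_a [0.485 0.072 0.074] 0.52
tag_a [ 0.475 -0.168  0.085] 0.44
tag_a [ 0.476 -0.181  0.027] 0.32
tag_a_pin [ 0.475 -0.179  0.026] 0.66
full_bin_1 [0.296 0.22
[... 243 characters left out ...]
12 0.091 0.043] 0.62
setting_punch [ 0.4   -0.054  0.046] 0.5
top [ 0.18566317 -0.02500704  1.63670109] [-171.24203103    0.93158886  -90.24886524] [[431.31645853   0.         250.84024101]
 [  0.         431.31645853 189.47847346]
 [  0.           0.           1.        ]]
tag_a [0.481 0.074 0.076] 0.6
tag_a [ 0.475 -0.066  0.072] 0.53
tag_a [ 0.467 -0.17   0.076] 0.48
tag_a_pin [ 0.462 -0.185  0.052] 0.7
full_bin_1 [ 0.593 -0.064  0.056] 0.91
full_bin_1 [0.287 0.22  0.043] 0.89
full_bin_1 [0.609 0.078 0.055] 0.72
full_bin_1 [0.175 0.341 0.046] 0.69
full_bin_1 [0.616 0.217 0.053] 0.68
empty_bin [ 0.593 -0.201  0.015] 0.63
loupe [0.397 0.09  0.042] 0.53
setting_punch [0.482 0.083 0.048] 0.23
```

View pics/scene0.png

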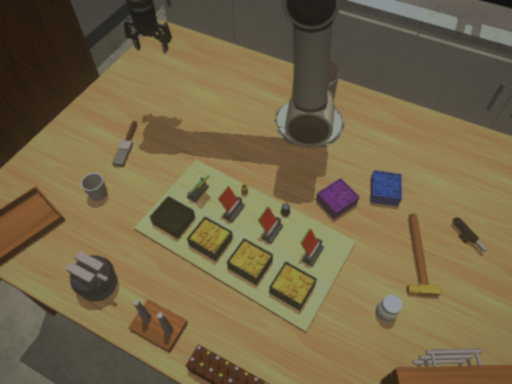

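View pics/top0.png

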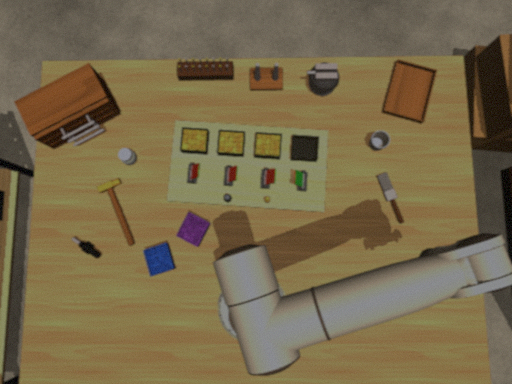

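```bash
python3 - <<'E'
import cv2
a=cv2.imread("pics/scene0.png")[155:320,130:360]; b=cv2.imread("pics/top0.png")[115:215,160:335]
cv2.imwrite("pics/s0z.png",cv2.resize(a,None,fx=3.4,fy=3.4,interpolation=cv2.INTER_CUBIC))
cv2.imwrite("pics/t0z.png",cv2.resize(b,None,fx=4.5,fy=4.5,interpolation=cv2.INTER_CUBIC))
E
```

```text
(no output)
```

View pics/s0z.png

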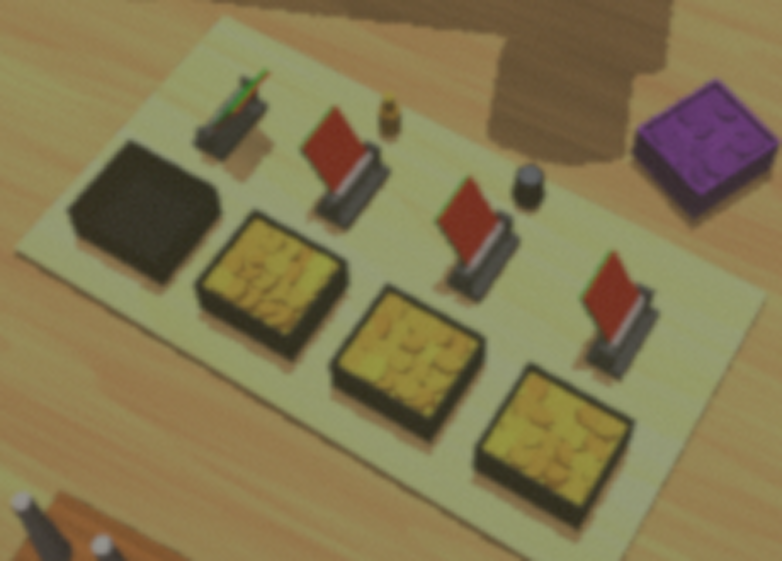

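View pics/t0z.png

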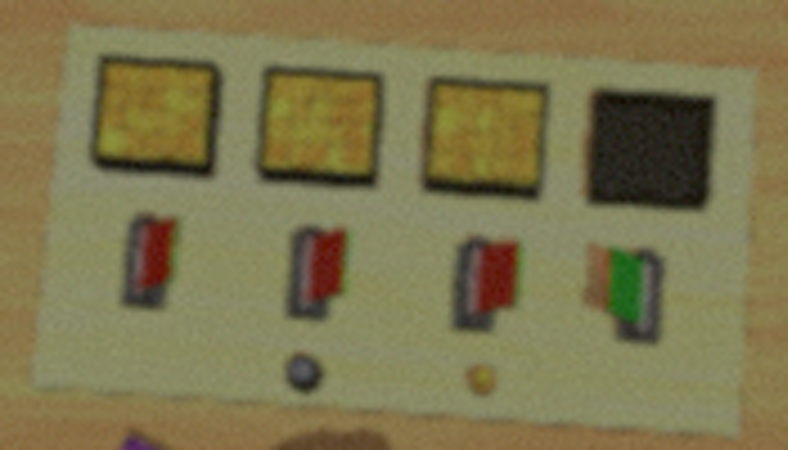

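The pictures show three full bins with red tags leaning right, and the empty bin (rightmost) with its green tag leaning left. All four tags need to go over. The board is yawed about -4°, which puts the pins near a (.498,.227), b (.488,.088), c (.477,-.052) and d (.467,-.192). I'll shut the fingers and square the tool with the row first.

Call:
{"method": "play_rows", "body": {
  "rows": [
    [1,[0,0,0],[0,0,-8.5]],
    [1,[0,0,0],[0,0,-8.5]],
    [1,[0,0,0],[0,0,-8.5]],
    [1,[0,0,0],[0,0,-8.5]],
    [1,[0,0,0],[0,0,-8.5]],
    [1,[0,0,0],[0,0,-8.5]],
    [1,[0,0,0],[0,0,-8.5]],
    [1,[0,0,0],[0,0,-8.5]],
    [1,[0,0,0],[0,0,0]]
  ],
  "newtons": 20
}}

```text
time: 1.6
ee_pos: [0.1682, -0.5237, 0.2424]
tcp_rot: [180.0, -0.0, -3.1]
wrist_force: [-0.2, -0.5, 0.2]
opening: 0.0001
```

Call:
{"method": "play_rows", "body": {
  "rows": [
    [1,[2.5,-3.8,0],[0,0,1]],
    [1,[2.5,-3.8,0],[0,0,0]],
    [1,[2.5,-3.8,0],[0,0,0]],
    [1,[2.5,-3.8,0],[0,0,0]],
    [1,[2.5,-3.8,0],[0,0,0]],
    [1,[2.5,-3.8,0],[0,0,0]],
    [1,[2.5,-3.8,0],[0,0,0]],
    [1,[2.5,-3.8,0],[0,0,0]],
    [1,[2.5,-3.8,0],[0,0,0]],
    [1,[2.5,-3.8,0],[0,0,0]],
    [1,[0,0,0],[0,0,0]]
  ]
}}

```text
time: 2.7
ee_pos: [0.4615, -0.1557, 0.2416]
tcp_rot: [180.0, -0.2, -7.5]
wrist_force: [-0.0, -0.1, 0.1]
opening: 0.0002
```

Call:
{"method": "play_rows", "body": {
  "rows": [
    [1,[0.6,-3.5,0],[0,0,-3.3]],
    [1,[0,0,0],[0,0,0]]
  ]
}}

```text
time: 2.9
ee_pos: [0.4728, -0.12, 0.2414]
tcp_rot: [179.9, -0.2, -4.5]
wrist_force: [-0.0, 0.2, 0.8]
opening: 0.0003
```

```bash
python3 - <<'E'
from workcell import get_obs,camera,spotter
import cv2,numpy as np
p=camera("wrist"); im=p["img"][:,:,::-1].copy()
from scipy.spatial.transform import Rotation as R
Rc=R.from_euler('xyz',p["orientation"],degrees=True).as_matrix();K=p["intrinsics"]
def pr(w):
    c=Rc.T@(np.array(w)-p["xyz"]); u=K@c/c[2]; return int(u[0]),int(u[1]),c[2]
for n,w in dict(a=(.498,.227,.042),b=(.4875,.0875,.042),c=(.477,-.052,.042),d=(.4667,-.1917,.042)).items():
    u,v,z=pr(w); print(n,u,v,z); cv2.drawMarker(im,(u,v),(255,0,0),0,12)
cv2.imwrite("pics/w1.png",im); print(p["xyz"],get_obs()["ee_pos"],get_obs()["tcp_rot"])
E
```

```text
a 251 -243 0.2456352598947945
b 251 -44 0.28195051943081734
c 252 108 0.3182657789668402
d 252 230 0.3546291623938842
[ 0.47633448 -0.05536592  0.37247898] [ 0.47237067 -0.12146753  0.24147616] [ 1.79892229e+02 -1.62120679e-01 -4.60786821e+00]
```

View pics/w1.png

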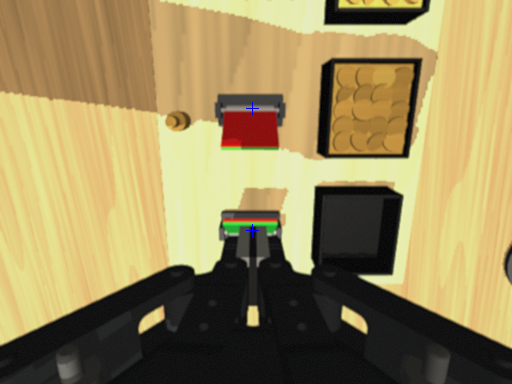

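The c-pin projection lands at pixel (252,108), on the real pin. I'll go down to the right of tag c.

Call:
{"method": "play_rows", "body": {
  "rows": [
    [1,[0,0,4],[0,0,0]],
    [1,[0,0,4],[0,0,0]],
    [1,[0,0,4],[0,0,0]],
    [1,[0,0,3.5],[0,0,0]],
    [1,[0,0,0.5],[0,0,0]],
    [1,[0,0,0],[0,0,0]]
  ]
}}

```text
time: 3.55
ee_pos: [0.4717, -0.1278, 0.0791]
tcp_rot: [179.7, -0.4, -5.9]
wrist_force: [0.5, -0.3, 1.2]
opening: -0.0001
```

Call:
{"method": "play_rows", "body": {
  "rows": [
    [1,[0,-1.5,-0.2],[0,0,-1]],
    [1,[0,-1.5,0],[0,0,0]],
    [1,[0,-1.5,0],[0,0,0]],
    [1,[0,-1.5,0],[0,0,0]],
    [1,[0,-1.5,0],[0,0,0]],
    [1,[0,0,0],[0,0,0]]
  ]
}}

```text
time: 4.15
ee_pos: [0.4839, -0.0505, 0.0944]
tcp_rot: [179.7, -1.3, -5.2]
wrist_force: [0.2, 0.3, 0.5]
opening: -0.0001
```

```bash
cat > look.py <<'E'
import sys,cv2
from workcell import get_obs,camera
n=sys.argv[1]; p=camera("scene"); q=camera("wrist")
a=cv2.resize(p["img"][155:320,130:360,::-1],None,fx=2.6,fy=2.6,interpolation=cv2.INTER_CUBIC)
cv2.imwrite(f"pics/{n}s.png",a); cv2.imwrite(f"pics/{n}w.png",q["img"][:,:,::-1])
E
python3 look.py c1
```

```text
(no output)
```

View pics/c1s.png

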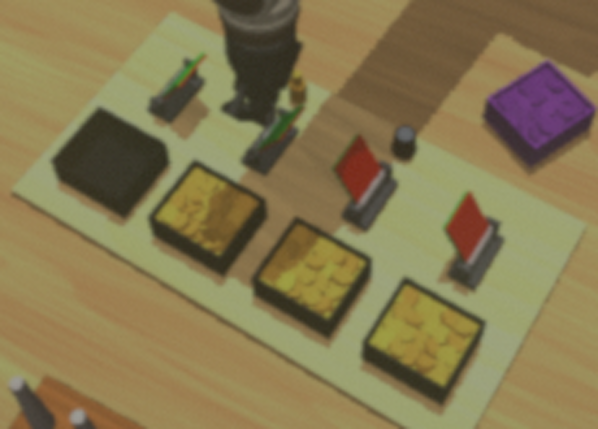

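View pics/c1w.png

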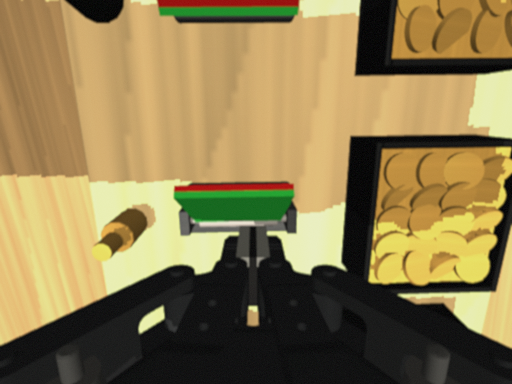

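Tag c now leans left, green up. Next I'll back off to the right, rise, and pass over to the right side of tag b.

Call:
{"method": "play_rows", "body": {
  "rows": [
    [1,[0,1.5,0],[0,0,-1]],
    [1,[0,0.5,-4],[0,0,0]],
    [1,[0,0,-4],[0,0,0]],
    [1,[0,-3,0],[0,1,0]],
    [1,[0,-3,0],[0,0,0]],
    [1,[0,-2.5,0],[0,0,0]],
    [1,[0,0,0],[0,0,0]]
  ]
}}

```text
time: 4.95
ee_pos: [0.4875, 0.0115, 0.1827]
tcp_rot: [179.6, -2.7, -4.6]
wrist_force: [0.0, 0.1, 0.4]
opening: -0.0001
```

Call:
{"method": "play_rows", "body": {
  "rows": [
    [1,[-0.3,-0.8,2],[0,-2.5,0]],
    [1,[0,0,0],[0,0,0]],
    [1,[0,0,3.5],[0,0,0]],
    [1,[0,0,3],[0,0,0]],
    [1,[0,0,1.5],[0,0,0]],
    [1,[0,0,0],[0,0,0]]
  ]
}}

```text
time: 5.55
ee_pos: [0.489, 0.0142, 0.0859]
tcp_rot: [179.6, -0.8, -4.8]
wrist_force: [1.0, -0.5, 0.3]
opening: -0.0001
```

Call:
{"method": "play_rows", "body": {
  "rows": [
    [1,[0,-1.4,0.3],[0,0,0]],
    [1,[0,-1.4,0.2],[0,0,0]],
    [1,[0,-1.4,0.2],[0,0,0]],
    [1,[0,0,0],[0,0,0]]
  ]
}}

```text
time: 5.95
ee_pos: [0.495, 0.0579, 0.0833]
tcp_rot: [179.6, -1.2, -4.9]
wrist_force: [-0.0, -0.5, -0.3]
opening: -0.0
```

Call:
{"method": "play_rows", "body": {
  "rows": [
    [1,[-0.4,-1.3,0.2],[0,0,0]],
    [1,[-0.2,-1.3,0.2],[0,0,0]],
    [1,[0,0,0],[0,0,0]],
    [1,[0,1.5,0],[0,0,0]],
    [1,[0,0.5,-4],[0,-1,0]],
    [1,[0,0,-4],[0,0,0]],
    [1,[0,0,0],[0,0,0]]
  ]
}}

```text
time: 6.65
ee_pos: [0.488, 0.064, 0.1631]
tcp_rot: [179.5, -0.2, -4.7]
wrist_force: [0.0, 0.2, 0.6]
opening: 0.0001
```

```bash
python3 look.py b1
```

```text
(no output)
```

View pics/b1s.png

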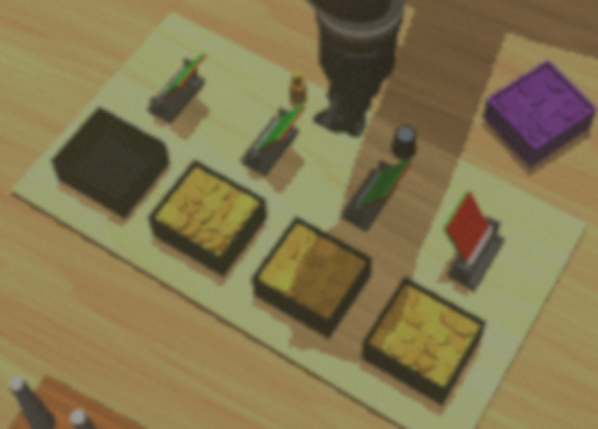

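View pics/b1w.png

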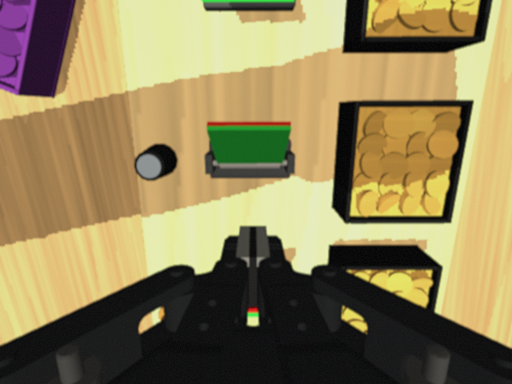

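Tag b is over too. Next is tag a.

Call:
{"method": "play_rows", "body": {
  "rows": [
    [1,[0,-3,0],[0,0,0]],
    [1,[0,-3,0],[0,0,0]],
    [1,[0,-3,0],[0,0,0]],
    [1,[0,0,0],[0,0,0]]
  ]
}}

```text
time: 7.15
ee_pos: [0.4934, 0.1528, 0.1535]
tcp_rot: [179.4, 0.4, -5.0]
wrist_force: [-0.1, 0.6, -0.6]
opening: -0.0003
```

Call:
{"method": "play_rows", "body": {
  "rows": [
    [1,[0,-0.3,3],[0,0,0]],
    [1,[0,0,3],[0,0,0]],
    [1,[0,0,1],[0,0,0]],
    [1,[0,0,0],[0,0,0]]
  ]
}}

```text
time: 7.55
ee_pos: [0.4916, 0.1527, 0.0781]
tcp_rot: [179.2, 0.6, -4.9]
wrist_force: [-1.3, 0.3, -0.1]
opening: 0.0002
```

Call:
{"method": "play_rows", "body": {
  "rows": [
    [1,[0,-1.4,0],[0,0,0]],
    [1,[0,-1.4,0],[0,0,0]],
    [1,[0,-1.4,0],[0,0,0]],
    [1,[0,-1.4,0],[0,0,0]],
    [1,[0,-1.4,0],[0,0,0]],
    [1,[0,0,0],[0,0,0]],
    [1,[0,1.5,0],[0,0,0]],
    [1,[0,0.5,-4],[0,0,0]],
    [1,[0,0,-4],[0,0,0]],
    [1,[0,0,-2],[0,0,0]],
    [1,[0,0,0],[0,0,0]]
  ]
}}

```text
time: 8.65
ee_pos: [0.4969, 0.2066, 0.1833]
tcp_rot: [179.2, 0.6, -4.9]
wrist_force: [0.2, -0.5, -0.7]
opening: -0.0001
```

```bash
python3 look.py a1
```

```text
(no output)
```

View pics/a1s.png

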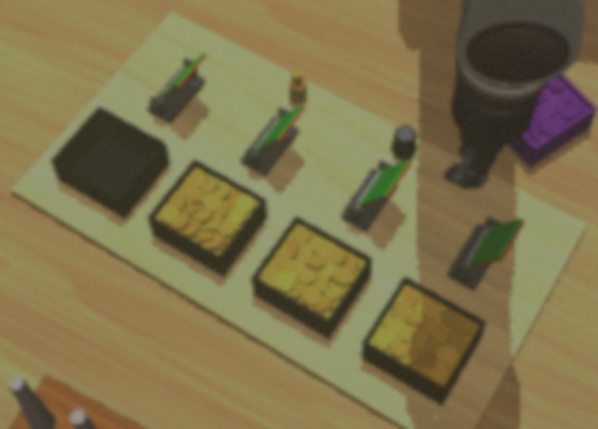

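View pics/a1w.png

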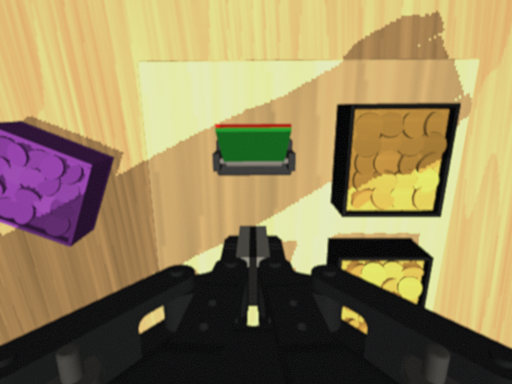

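Tag a is over as well. Next I'll pass over to the left side of tag d.

Call:
{"method": "play_rows", "body": {
  "rows": [
    [1,[0,4,0],[0,0,0]],
    [1,[0,4,0],[0,0,0]],
    [1,[0,4,0],[0,0,0]],
    [1,[0,4,0],[0,0,0]],
    [1,[0,4,0],[0,0,0]],
    [1,[0,4,0],[0,0,0]],
    [1,[0,4,0],[0,0,0]],
    [1,[0,3.5,0],[0,0,0]],
    [1,[0,0,0],[0,0,0]]
  ]
}}

```text
time: 9.65
ee_pos: [0.4614, -0.1205, 0.17]
tcp_rot: [178.9, 1.9, -4.7]
wrist_force: [0.0, 0.8, 0.1]
opening: 0.0006
```

Call:
{"method": "play_rows", "body": {
  "rows": [
    [1,[0.9,0,2],[-1,1.8,0]],
    [1,[0,0,3.5],[0,0,0]],
    [1,[0,0,2.5],[0,0,0]],
    [1,[0,0,0.5],[0,0,0]],
    [1,[0,0,0],[0,0,0]]
  ]
}}

```text
time: 10.15
ee_pos: [0.4656, -0.1242, 0.0763]
tcp_rot: [178.0, 0.4, -4.9]
wrist_force: [0.9, 0.6, 0.3]
opening: -0.0
```

Call:
{"method": "play_rows", "body": {
  "rows": [
    [1,[0,1.3,-0.3],[0,0,0]],
    [1,[0,1.3,0],[0,0,0]],
    [1,[0,1.3,0],[0,0,0]],
    [1,[0,1.3,0],[0,0,0]],
    [1,[0,1.3,0],[0,0,0]],
    [1,[0,0,0],[0,0,0]],
    [1,[0,-1.5,0],[0,0,0]],
    [1,[0,-0.5,-4],[0,0,0]],
    [1,[0,0,-4],[0,0,0]],
    [1,[0,0,-3],[0,0,0]],
    [1,[0,0,0],[0,0,0]]
  ]
}}

```text
time: 11.25
ee_pos: [0.4623, -0.1678, 0.1973]
tcp_rot: [178.0, 0.4, -4.9]
wrist_force: [0.7, -0.8, 0.1]
opening: -0.0002
```

```bash
python3 look.py d1
```

```text
(no output)
```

View pics/d1s.png

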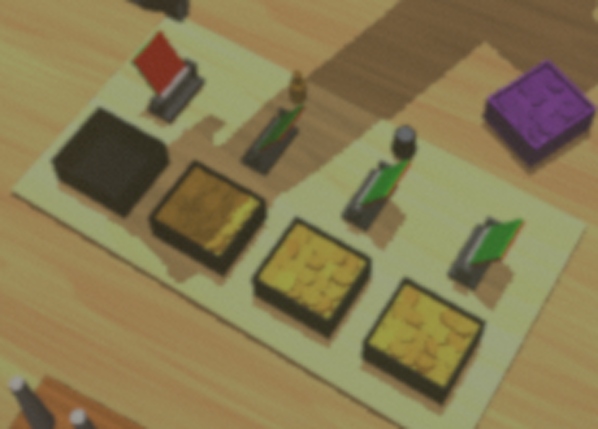

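View pics/d1w.png

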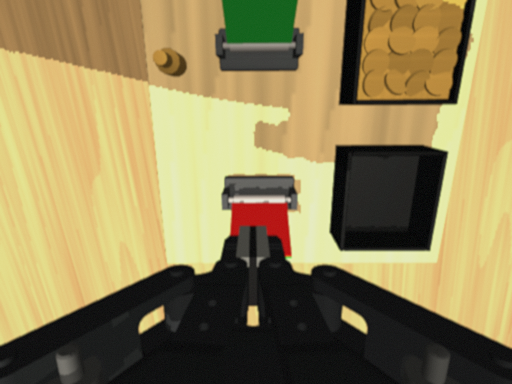

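```bash
python3 -c "
from workcell import job_done
print(job_done())"
```

```text
the job is handed in; nothing more can be done
None
```

All four tags were the wrong way round, so I pushed each one over with the shut fingertips, and the job is handed in. The tags of the three full bins now lean left with green up, and the empty bin's tag leans right with red up.

- **Tags:** the last scene picture shows all four as asked. The wrist picture confirms the empty bin's red tag and its neighbour's green one.
- **Other things:** the bins, loupe and punch look unmoved in the pictures. I compared them by eye and did not measure their positions again.
- **Limits:** it took about 11.3 s. The wrist forces I read at the end of each move stayed below 2 N. The arm was clear of everything, with the fingertips about 19 cm above the table.

One thing ran off plan: the tool drifted a few millimetres sideways and up to 15 mm in height during moves. I corrected for this as I went, and every push still landed on its tag.

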